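Reshelve a book and re-clamp the sliding bookend

ROBOT

A 6-joint arm with a two-finger parallel gripper is mounted at the origin on the work surface. World frame = base frame: x ahead of the robot, y to its left, z up, the work surface at z = 0. Lengths are in m, angles in rad, forces in N, time in s.
With the tool pointing down it reaches from about 0.425 to 0.95 m from the base axis. Payload 14.7 kg.
Tool frame: the origin (TCP) lies at the very end of the fingers, on their centre line; the grasp point (between the pads) lies 19 mm behind it (grip_depth is the y of the grasp point in the tool frame, in m); y points along the fingers, z is the direction in which the jaws open and shut, and the axes are right-handed (so a half turn about y gives the same grasp; the last joint's range is limited). The gripper opens to 85 mm and grips with 20 to 120 N. Pads are 22 mm wide; open, the fingers measure 114 mm over their backs; the gripper's body (76 mm by 85 mm) begins 54 mm behind the grasp point. The pads swing forward as they close: fully open they stand 13 mm farther back than shut.
Start: joints at [-1.364, 0.48, 1.596, -0, 1.065, -0.047], TCP at [0.163, -0.629, 0.231] pointing down, gripper open.
Joint ranges: [-2.75, 2.75], [-0.82, 2.05], [0.23, 2.67], [-1.56, 4.7], [0.09, 2.69], [-2.92, 2.92]. Speed limits (rad/s): [1.89, 1.89, 2.39, 3.01, 3.01, 3.01].

INTERFACE

Orientations are given as a unit quaternion [w, x, y, z].
In Python, from rig import * gives the robot as it stands.
- The arm moves only by the shell command python3 -m handwheel 'ROWS' [FORCE]. ROWS is JSON, one flat list of numbers, 5 for each row, row after row: the shift along the world's x, y, z in m, then the turn about the world's z in degrees, then the gripper's target within -1 to 1 (fully open at 1, half-way at 0, shut at -1). A call has 1 to 20 rows; each row is the pose to reach, as a shift and turn from the pose commanded when the call began; what a row does not reach only later rows make up. A row lasts 1/8 s, in which the tool goes at most 62.5 mm and 10.7 degrees, less where a joint would pass 70% of its speed; a pose out of reach is approached as far as the arm can. A call with a gripper value outside its range is refused whole. The fingers move at their own pace and stop on an object; FORCE is the grip in N (left out, the last holds). Time passes only in rows, so rows that repeat a pose let the fingers close. It gives the time, the measured TCP pose, the force and the opening at its end, in the units of the state.
- read_state(): the state, without advancing time (a new reading comes with each control period).
- get_image(name): name is "scene" or "top"; returns the picture (400x640x3 uint8, red, green, blue); there is no depth.
- camera_info(name): a dict with "fovy" (degrees; the focal length in pixels is half the picture's height over the tangent of half this angle, whatever the lens; pixels are square), "cx", "cy" (the principal point, pixels), "k1" (the pictures are not rectified: a ray, as slopes to the right and down, at radius r is drawn at 1 + k1 r^2 times it, then the intrinsics apply), "extrinsics" (4x4, takes a point from world to camera coordinates). Camera axes: x right, y down, z forward; pixel columns grow to the right and rows downward; lengths in m; the calibration is good to about 2 mm. A picture is of the moment at which its call begins. camera_info takes no time and is no camera call.
- hand_in(): hands the job in, once; it reports no verdict.
Trained networks look in the newest picture that a camera, given by its name, has taken for a name from the list of things; names that differ only in an ending like _2 or _b are one class to them, and where a whole thing is asked for, a point or a joint stands for the part that bears it (a point fixed in the world has none). Each returns a list of dicts, best first, with "confidence" (0 to 1); they miss things now and then, are a little off and sometimes report something else, mostly with a low value. They report only what shows in the picture. A call takes as long as a camera call. They do not tell look-alikes from the thing itself.
- find_in(query, camera): "bbox" ([left, top, right, bottom] in pixels, round what is visible of it).
- place_of(query, camera): "point" ([column, row] in pixels: a listed point, or the origin of a listed thing).
The state is a dict: "time_s": time; "joint_positions": joint angles; "dq": joint speeds; "joint_efforts": joint torques, N m; "position": TCP position; "orientation": TCP orientation; "ft_force": force on the tool from outside, world axes, zero at the start; "torque": the same for the moment, N m; "gripper_width": finger opening in m.
Only numpy, scipy, OpenCV 4.12 (cv2) and the standard library are available. Lean on these libraries where they do the work, as an engineer would, in place of code of your own. Each camera call takes 0.05 s, during which the arm holds its last target. There are 200 camera calls.

TASK

Put the hardback that stands on the desk back into the book rack, upright beside the other three with its spine facing out to the open front like theirs: free the sliding bookend with its wing knob and slide it back to make room, then bring it up snug against the row of four books and lock it with the knob again. Let no book fall over and leave the bottle, the mug and the tin where they stand.

Things in the scene. Friction and masses are not known exactly. Their poses are not given: they have to be found in the camera images.
- rack: plywood book rack, fixed to the desk: base board 140 mm deep (x) x 420 mm long (y) x 18 mm thick with a flat aluminium T-track let in flush along its middle. Origin at the centre of the base's underside, z up; its open front, where the books' spines face, is -x. At its +y end stands a fixed end panel 15 mm thick, 120 mm wide, 150 mm tall above the base, its inner face at y = +195 mm; the row of books starts against it. The bookend slides along y
- bookend (a joint): position of the sliding bookend, m; grows as it slides away from the end panel (towards the rack's -y). The clear width between end panel and bookend is 100 mm + this value. It runs from -0.02 to 0.135; freed, it slides with about 2 N, and it holds against 20 N or more when locked. The four books together are 132 mm thick, so snug is about 0.032; pushing all the books along the base takes up to about 15 N more
- bookend_face (a point): centre of the inner face (towards the books) of the bookend's upright plywood panel, 75 mm above the base board, axes as the rack's. The panel is 12 mm thick, 120 mm wide and reaches 149 mm above the base. Outside it (rack -y) a foot board 100 mm wide and 145 mm long lies on the base, its top 13 mm above the base, and carries the wing knob with its axis 102 mm from this face
- knob (a joint): clamp knob's angle, rad, 0 (fully backed off, stop) to 2.1 (hard stop); grows clockwise seen from above, which tightens. Below 0.7 the bookend is free, the shoe begins to bite at 0.75, above 1.3 it is locked. It stays where it is left; turning takes 0.2 to 0.35 N m. The bookend can be slid by the knob
- knob_grip (a point): middle of the black wing of the knob, on its vertical axis, half-way up the wing: 42 mm above the base board, 29 mm above the foot board. The wing is a bar 82 mm long, 16 mm thick and 28 mm tall; x points along the wing (turns with it), z up. Grip it across its 16 mm from above
- book_center (a point): centre (half-way up) of the loose hardback to be shelved, grey cloth cover, 40 mm thick (y), 115 mm from spine to fore-edge (x), 165 mm tall, about 0.5 kg, standing on its tail on the desk; z up, spine at -x
- book_spine (a point): middle of that book's closed, cloth-covered spine, 57.5 mm from the centre towards its -x; the opposite edge shows the pages
- row1_center (a point): centre (half-way up) of a closed hardback in the rack, 34 mm thick, 118 mm from spine to fore-edge, 168 mm tall, the one against the end panel; loose, standing on its tail; z up, y across its thickness, spine at -x
- row2_center (a point): centre (half-way up) of a closed hardback in the rack, 28 mm thick, 112 mm from spine to fore-edge, 152 mm tall, in the middle of the row; loose, standing on its tail; z up, y across its thickness, spine at -x
- row3_center (a point): centre (half-way up) of a closed hardback in the rack, 30 mm thick, 116 mm from spine to fore-edge, 160 mm tall, the one nearest the bookend; loose, standing on its tail; z up, y across its thickness, spine at -x
- bottle: clear plastic water bottle, 64 mm across, 190 mm tall, loose; origin at the centre of its foot. To be left alone
- mug: white mug, 80 mm across, 95 mm tall, handle at its +y, loose; origin at the centre of its foot. To be left alone
- tin: round cardboard tea tin, 66 mm across, 120 mm tall, loose; origin at the centre of its foot. To be left alone
- basket: white plastic basket of odds and ends, 160 (x) x 110 x 80 mm with contents up to 101 mm high, fixed; origin at the centre of its underside
Not all that is in view belongs to the job. What is shaped like the part that bears row2_center but black, purple or turquoise is not meant.

How it is judged:
By the outcome, as a careful person would: the job done as asked, in the order asked, and still so for the second after the job is handed in, with the robot touching nothing.
It also fails if it takes over 69 s, if anything falls off the work surface, if the arm or the gripper's body presses on something with over 40 N, if the wrist force passes 120 N, or if a joint passes its speed limit or range.

## Working session

There is one attempt and no reset: what is moved stays moved. The work goes in short steps, Python scripts to look and compute and a shell command to move; the robot and the scene stay as the last step left them, time stands still between calls to the robot, and variables do not carry over. Pictures are saved under pics/ and viewed, about 8 in all and at most 12, crops included, and the job is handed in when it is done.

```bash
mkdir -p pics; ls; cat > h.py <<'E'
from rig import *
import numpy as np, cv2
def ray(cam,px):
    c=camera_info(cam); f=200/np.tan(np.radians(c["fovy"])/2)
    K=np.array([[f,0,c["cx"]],[0,f,c["cy"]],[0,0,1.]])
    # drawn = u(1+k1 r^2), r of the undistorted ray
    u=cv2.undistortPoints(np.array([[px]],float),K,np.array([c["k1"],0,0,0.]))[0,0]
    E=np.array(c["extrinsics"]);R=E[:3,:3];t=E[:3,3]
    return -R.T@t, R.T@np.array([u[0],u[1],1.])
def at_z(cam,px,z):
    o,d=ray(cam,px); return o+d*(z-o[2])/d[2]
def tri(p1,p2):
    o1,d1=ray("scene",p1);o2,d2=ray("top",p2)
    s=np.linalg.lstsq(np.c_[d1,-d2],o2-o1,rcond=None)[0]
    a=o1+d1*s[0];b=o2+d2*s[1]; return (a+b)/2,np.linalg.norm(a-b)
def proj(cam,P):
    c=camera_info(cam); f=200/np.tan(np.radians(c["fovy"])/2)
    K=np.array([[f,0,c["cx"]],[0,f,c["cy"]],[0,0,1.]]);E=np.array(c["extrinsics"])
    return cv2.projectPoints(np.atleast_2d(np.array(P,float)),cv2.Rodrigues(E[:3,:3])[0],E[:3,3],K,np.array([c["k1"],0,0,0.]))[0][:,0]
E
python3 - <<'E'
from h import *
for n in("scene","top"):
    im=get_image(n);cv2.imwrite(f"pics/{n}0.png",im[:,:,::-1])
    c=camera_info(n);print(n,c["fovy"],c["k1"],np.round(-np.array(c["extrinsics"])[:3,:3].T@np.array(c["extrinsics"])[:3,3],3))
res={}
for q in["knob_grip","book_center","book_spine","row1_center","row2_center","row3_center","bookend_face","rack","bottle","mug","tin","basket"]:
    for n in("scene","top"):
        r=place_of(q,n);res[q,n]=r
        print(q,n,[(np.round(x["point"]).tolist(),round(x["confidence"],2)) for x in r[:4]])
    a,b=res[q,"scene"],res[q,"top"]
    if a and b:
        p,e=tri(a[0]["point"],b[0]["point"]);print("  ",p.round(3),round(e,4))
print(read_state())
E
```

```text
pics
scene 54.404117713052464 0.007163763549426227 [1.357 0.244 0.677]
top 42.020429014270256 -0.1350087714932018 [ 0.504 -0.018  1.413]
knob_grip scene [([284.0, 223.0], 0.54)]
knob_grip top [([330.0, 180.0], 0.46)]
   [ 0.64  -0.067  0.05 ] 0.0113
book_center scene [([337.0, 178.0], 0.62), ([356.0, 223.0], 0.55), ([333.0, 220.0], 0.53)]
book_center top [([304.0, 266.0], 0.93)]
   [0.415 0.01  0.062] 0.0042
book_spine scene [([340.0, 162.0], 0.58)]
book_spine top [([307.0, 289.0], 0.95)]
   [0.359 0.003 0.086] 0.0048
row1_center scene [([358.0, 225.0], 0.64)]
row1_center top [([281.0, 172.0], 0.47)]
   [0.651 0.091 0.091] 0.0571
row2_center scene [([222.0, 259.0], 0.95), ([290.0, 281.0], 0.89), ([414.0, 243.0], 0.8), ([340.0, 226.0], 0.74)]
row2_center top [([358.0, 105.0], 0.96), ([292.0, 100.0], 0.95), ([159.0, 273.0], 0.85), ([207.0, 181.0], 0.79)]
   [ 0.831 -0.143  0.077] 0.0017
row3_center scene [([333.0, 219.0], 0.76), ([355.0, 224.0], 0.52)]
row3_center top [([282.0, 176.0], 0.72)]
   [0.646 0.059 0.095] 0.0011
bookend_face scene [([323.0, 219.0], 0.93), ([294.0, 239.0], 0.4
[... 615 characters left out ...]
-0.448  0.006] 0.0031
{'time_s': 1.3, 'joint_positions': array([-1.36361628e+00,  4.80208664e-01,  1.59631211e+00, -1.74062057e-05,
        1.06509699e+00, -4.66202353e-02]), 'dq': array([-0.00065753,  0.00198717,  0.00105895,  0.0006057 ,  0.00032358,
       -0.00122719]), 'joint_efforts': array([ 1.31367287e-04, -9.50500417e+01, -4.30642712e+01,  7.93212280e-05,
        1.05153071e-03,  1.45787442e-05]), 'position': array([ 0.16320416, -0.62916384,  0.23128641]), 'orientation': array([ 0.08948819, -0.08950034,  0.70142896, -0.70141212]), 'ft_force': array([ 0.51834336, -0.44511772, -1.0474297 ]), 'torque': array([-0.02668441,  0.02362288, -0.05432587]), 'gripper_width': 0.0853685229254902}
```

View pics/scene0.png

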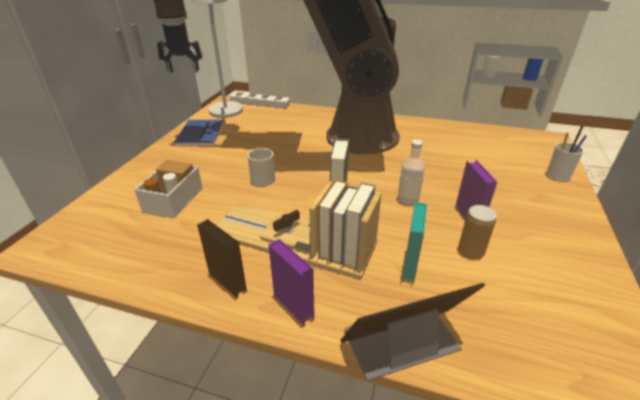

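View pics/top0.png

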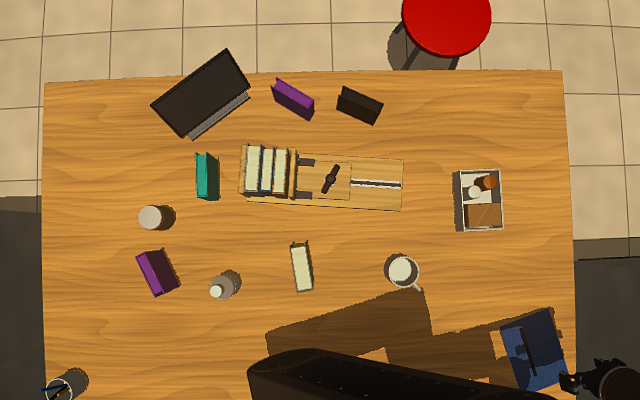

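The loose hardback could be taken for any of these, with top-camera pixels: grey book (301,266), purple (157,272), purple (293,98), black (359,105), turquoise (207,177). The grey one matches the description (scene 340,160). The row stands at top (250–288,170) and the black wing at (331,180). Next is a close crop with measurements.

```bash
python3 - <<'E'
import cv2,numpy as np
im=cv2.imread("pics/top0.png")
c=cv2.resize(im[135:300,230:415],None,fx=4.2,fy=3.6,interpolation=cv2.INTER_CUBIC)
c=cv2.resize(im[135:300,230:415],None,fx=3.6,fy=3.6,interpolation=cv2.INTER_CUBIC)
cv2.imwrite("pics/crop1.png",c);print(c.shape)
E
```

```text
(594, 666, 3)
```

View pics/crop1.png

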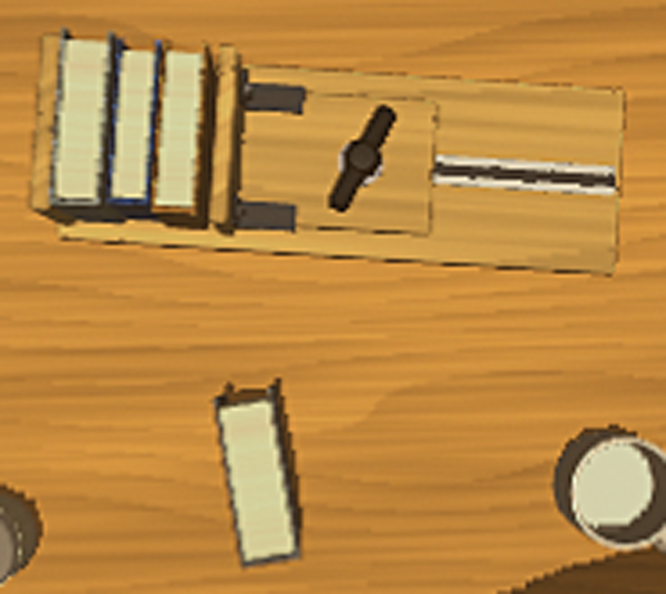

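The crop confirms the choice: a cream page block with grey cover edges, spine at the robot side (crop 270,560) and fore-edge away. The wing runs from crop (338,207) to (388,110), and the bookend panel is at x≈229. I'll convert these to world coordinates.

```bash
python3 - <<'E'
from h import *
def P(x,y,z): return at_z("top",(230+(x+.5)/3.6-.5,135+(y+.5)/3.6-.5),z)
for nm,x,y,z in[("base FR(+x,-y)",623,90,.018),("base NR",612,273,.018),("base NL",62,238,.018),("base far",250,65,.018),
 ("wing far",388,108,.074),("wing near",338,209,.074),("knob ctr",362,158,.074),
 ("book NL",243,566,.165),("book NR",300,556,.165),("book FL",217,401,.165),("book FR",274,392,.165),
 ("panel top far in",218,45,.167),("far out",239,47,.167),("near in",215,229,.167),("near out",235,232,.167),
 ("foot NR",431,233,.031),("foot FR",436,100,.031),
 ("row1 NL",53,203,.186),("r3 NR",198,212,.178)]:
    print(nm,P(x,y,z)[:2].round(4))
import numpy as np
b=[P(*a,.165)[:2] for a in[(243,566),(300,556),(217,401),(274,392)]]
print("book ctr",np.mean(b,0),"yaw",np.degrees(np.arctan2(*((b[2]-b[0]+b[3]-b[1])[::-1]))),np.linalg.norm(b[2]-b[0]),np.linalg.norm(b[1]-b[0]))
E
```

```text
base FR(+x,-y) [ 0.6918 -0.263 ]
base NR [ 0.554  -0.2495]
base NL [0.5913 0.1609]
base far [0.7175 0.0175]
wing far [ 0.6752 -0.0824]
wing near [ 0.6033 -0.0445]
knob ctr [ 0.6396 -0.0627]
book NL [0.3612 0.0269]
book NR [ 0.3668 -0.0111]
book FL [0.4709 0.0412]
book FR [0.4759 0.0032]
panel top far in [0.7089 0.0348]
far out [0.7071 0.0208]
near in [0.5853 0.0397]
near out [0.5829 0.0264]
foot NR [ 0.5869 -0.1136]
foot FR [ 0.6858 -0.1204]
row1 NL [0.604  0.1449]
r3 NR [0.5961 0.0501]
book ctr [0.4186896  0.01506871] yaw 7.462078706364735 0.110681162278353 0.038348482180704524
```

```bash
python3 - <<'E'
from h import *
from scipy.spatial.transform import Rotation as R
q=read_state()["orientation"];M=R.from_quat(q[[1,2,3,0]]).as_matrix()
print(M.round(3),"jaw yaw",np.degrees(np.arctan2(M[1,2],M[0,2])))
yw=np.radians(-5.3);ex=np.array([np.cos(yw),np.sin(yw)]);ey=np.array([-np.sin(yw),np.cos(yw)])
print("ex",ex,"ey",ey)
c=np.array([.6423,-.0472])
for p,n in[((.6396,-.0627),"knob"),((.6471,.0373),"face"),((.6039,.1449),"r1NL"),((.5961,.0501),"r3NR")]:
    d=np.array(p)-c;print(n,d@ex,d@ey)
# reproject check in scene
pts=np.array([[.6396,-.0627,.06],[.4187,.0151,.165],[*(c+.195*ey),.168]])
print(proj("scene",pts).round(0))
E
```

```text
[[-0.968 -0.     0.251]
 [-0.251  0.    -0.968]
 [ 0.    -1.    -0.   ]] jaw yaw -75.45783212530469
ex [ 0.9957247  -0.09237059] ey [0.09237059 0.9957247 ]
knob -0.0012567125796767021 -0.01568313340796675
face -0.0030258360879484325 0.08458211581634067
r1NL -0.05598021825877242 0.18773168396331025
r3NR -0.05499013921467815 0.09261649199332869
[[288. 220.]
 [340. 148.]
 [371. 204.]]
```

```bash
python3 -m handwheel '[0.0,0.0,0,-10,1, 0.04,0.05,0,-20,1, 0.08,0.1,0,-30,1, 0.12,0.142,0,-42,1, 0.16,0.19,0,-42,1, 0.2,0.238,0,-42,1, 0.24,0.285,0,-42,1, 0.28,0.333,0,-42,1, 0.32,0.38,0,-42,1, 0.36,0.428,0,-42,1, 0.4,0.476,0,-42,1, 0.44,0.523,-0.02,-42,1, 0.4766,0.5665,-0.05,-42,1, 0.4766,0.5665,-0.09,-42,1, 0.4766,0.5665,-0.09,-42,1, 0.4766,0.5665,-0.09,-42,1]' 30
python3 - <<'E'
from h import *
im=get_image("top");r=place_of("knob_grip","top");print(r[:2])
cv2.imwrite("pics/k1.png",cv2.resize(im[130:240,240:420,::-1],None,fx=4,fy=4,interpolation=cv2.INTER_CUBIC))
im=get_image("scene");r=place_of("knob_grip","scene");print(r[:2])
E
```

```text
time_s: 3.3
position: [0.64, -0.0633, 0.1426]
orientation: [0.168, -0.168, -0.687, 0.687]
ft_force: [0.7, 0.1, -0.7]
gripper_width: 0.0854
[]
[{'point': [282.6, 221.3], 'confidence': 0.53}]
```

```bash
python3 -m handwheel '[0,0,-0.05,0,1, 0,0,-0.09,0,1, 0,0,-0.099,0,1, 0,0,-0.099,0,1, 0,0,-0.099,0,-1, 0,0,-0.099,0,-1, 0,0,-0.099,0,-1, 0,0,-0.099,0,-1, 0,0,-0.099,0,-1, 0,0,-0.099,0,-1]' 50
python3 - <<'E'
from h import *
s=read_state();print(s["torque"].round(3),s["ft_force"].round(2))
im=get_image("top");cv2.imwrite("pics/k2.png",cv2.resize(im[130:240,240:420,::-1],None,fx=4,fy=4,interpolation=cv2.INTER_CUBIC))
E
```

```text
time_s: 4.75
position: [0.6397, -0.0628, 0.0429]
orientation: [0.168, -0.168, -0.687, 0.687]
ft_force: [-3.6, -1.3, 8.2]
gripper_width: 0.0155
[-0.24   0.655 -0.066] [-3.58 -1.27  8.15]
```

Width is 15.5 mm, so the wing is gripped. Next I loosen it by turning counter-clockwise.

```bash
python3 -m handwheel '[0,0,0,10,-1, 0,0,0,20,-1, 0,0,0,30,-1, 0,0,0,40,-1, 0,0,0,50,-1, 0,0,0,60,-1, 0,0,0,60,-1]' 60
python3 - <<'E'
from h import *
s=read_state();print(s["torque"].round(3),s["ft_force"].round(2))
E
python3 -m handwheel '[0,0,0,6,-1, 0,0,0,12,-1, 0,0,0,12,-1]'
python3 - <<'E'
from h import *
s=read_state();print(s["torque"].round(3),s["ft_force"].round(2))
E
```

```text
time_s: 5.68
position: [0.6398, -0.0628, 0.0428]
orientation: [-0.199, 0.199, -0.678, 0.679]
ft_force: [-2.9, -1.2, 7.6]
gripper_width: 0.0155
[-0.247  0.389  0.195] [-2.87 -1.16  7.55]
time_s: 6.05
position: [0.64, -0.0629, 0.0428]
orientation: [-0.269, 0.268, -0.654, 0.654]
ft_force: [-2.1, -1.6, 7.7]
gripper_width: 0.0148
[-0.196  0.26   0.172] [-2.11 -1.63  7.71]
```

```bash
python3 -m handwheel '[-0.0004,-0.005,0,0,-1, -0.0009,-0.01,0,0,-1, -0.0009,-0.01,0,0,-1]'
```

```text
time_s: 6.42
position: [0.6391, -0.073, 0.0429]
orientation: [-0.268, 0.268, -0.654, 0.654]
ft_force: [-1.6, -2.4, 7.1]
gripper_width: 0.0154
```

```bash
python3 -m handwheel '[-0.0018,-0.02,0,0,-1, -0.0037,-0.04,0,0,-1, -0.0055,-0.06,0,0,-1, -0.0074,-0.08,0,0,-1, -0.0083,-0.09,0,0,-1, -0.0083,-0.09,0,0,-1]'
python3 -m handwheel '[0,0,0,0,0, 0,0,0,0,0, 0,0,0,0,0, 0,0,0.06,0,0, 0,0,0.12,0,1, -0.05,0.02,0.18,0,1, -0.1,0.04,0.2,0,1, -0.15,0.07,0.2,0,1, -0.15,0.07,0.2,0,1]'
python3 - <<'E'
from h import *
im=get_image("top");r=place_of("knob_grip","top");print(r[:2]);print(place_of("bookend_face","top")[:2])
cv2.imwrite("pics/s2.png",cv2.resize(im[130:300,220:420,::-1],None,fx=3.5,fy=3.5,interpolation=cv2.INTER_CUBIC))
E
```

```text
time_s: 7.18
position: [0.6308, -0.1637, 0.0429]
orientation: [-0.268, 0.268, -0.654, 0.655]
ft_force: [-1.4, -2.0, 7.0]
gripper_width: 0.0148
time_s: 8.3
position: [0.4771, -0.0909, 0.2429]
orientation: [0.268, -0.269, 0.654, -0.654]
ft_force: [0.9, -0.3, 0.4]
gripper_width: 0.0852
[{'point': [368.9, 182.9], 'confidence': 0.74}]
[{'point': [329.4, 177.0], 'confidence': 0.89}]
```

View pics/s2.png

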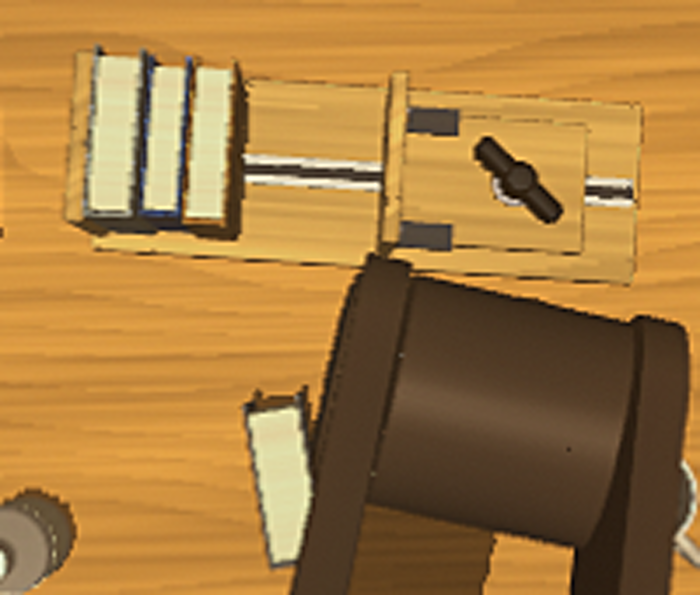

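Books stand as before and the bookend is about 0.11 out, clear of the row (crop x 240→387), with the wing turned. Now for the book: move over it, then descend.

```bash
python3 -m handwheel '[-0.01,0.04,0,-10,1, -0.02,0.08,0,-20,1, -0.032,0.11,0,-30,1, -0.032,0.11,0,-37,1, -0.032,0.11,0,-37,1, -0.032,0.11,0,-37,1]' 
python3 - <<'E'
from h import *
from scipy.spatial.transform import Rotation as R
q=read_state()["orientation"];M=R.from_quat(q[[1,2,3,0]]).as_matrix()
print("jaw yaw",np.degrees(np.arctan2(M[1,2],M[0,2])),M[2,1],read_state()["joint_positions"].round(2))
E
```

```text
time_s: 9.2
position: [0.4494, 0.017, 0.2421]
orientation: [-0.047, 0.047, -0.706, 0.706]
ft_force: [0.3, -0.0, 0.2]
gripper_width: 0.0853
jaw yaw -82.32076794971125 -0.99999998846234 [-0.03  0.19  2.02 -0.    0.93  1.41]
```

```bash
python3 -m handwheel '[0,0,-0.04,0,1, 0,0,-0.08,0,1, 0,0,-0.117,0,1, 0,0,-0.117,0,1, 0,0,-0.117,0,1]'
python3 - <<'E'
from h import *
im=get_image("scene")
cv2.imwrite("pics/g1.png",cv2.resize(im[90:300,220:440,::-1],None,fx=2.8,fy=2.8,interpolation=cv2.INTER_CUBIC))
E
```

```text
time_s: 9.82
position: [0.4494, 0.0171, 0.1262]
orientation: [-0.047, 0.046, -0.706, 0.706]
ft_force: [0.6, -0.0, -0.7]
gripper_width: 0.0856
```

View pics/g1.png

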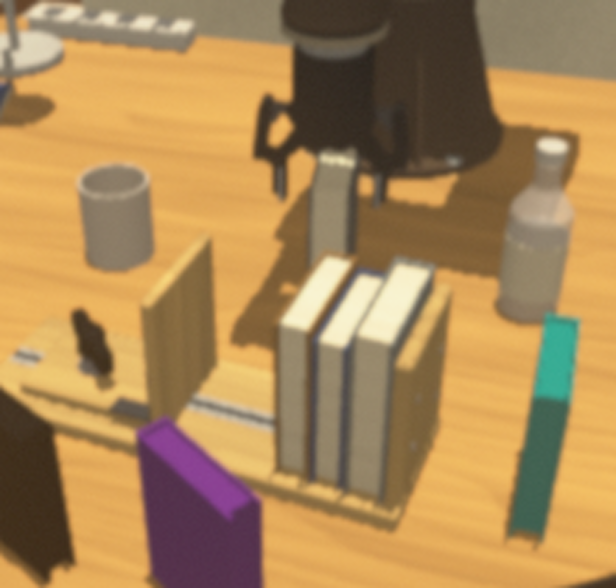

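The book is centred between the fingers (scene crop 332, fingers at 280 and 380). I close and lift.

```bash
python3 -m handwheel '[0,0,0,0,-1, 0,0,0,0,-1, 0,0,0,0,-1, 0,0,0,0,-1, 0,0,0,0,-1, 0,0,0.01,0,-1, 0,0,0.02,0,-1, 0,0,0.02,0,-1]' 70
python3 - <<'E'
from h import *
print(read_state()["torque"].round(2))
E
```

```text
time_s: 10.88
position: [0.4492, 0.0173, 0.1462]
orientation: [-0.047, 0.046, -0.706, 0.706]
ft_force: [0.9, 0.3, -4.7]
gripper_width: 0.0392
[ 0.02 -0.12 -0.02]
```

```bash
python3 -m handwheel '[0,0,0.02,0,-1, 0.03,-0.004,0.03,-5,-1, 0.055,-0.008,0.03,-9,-1, 0.0785,-0.0117,0.03,-13,-1, 0.0785,-0.0117,0.03,-13,-1, 0.0785,-0.0117,0.03,-13,-1]'
python3 - <<'E'
from h import *
from scipy.spatial.transform import Rotation as R
q=read_state()["orientation"];M=R.from_quat(q[[1,2,3,0]]).as_matrix()
print("jaw yaw",np.degrees(np.arctan2(M[1,2],M[0,2])))
im=get_image("top")
cv2.imwrite("pics/p1.png",cv2.resize(im[120:280,220:420,::-1],None,fx=3.5,fy=3.5,interpolation=cv2.INTER_CUBIC))
E
```

```text
time_s: 11.62
position: [0.5262, 0.0057, 0.1749]
orientation: [0.034, -0.033, -0.706, 0.706]
ft_force: [-0.4, 0.6, -5.5]
gripper_width: 0.0393
jaw yaw -95.41560358612433
```

View pics/p1.png

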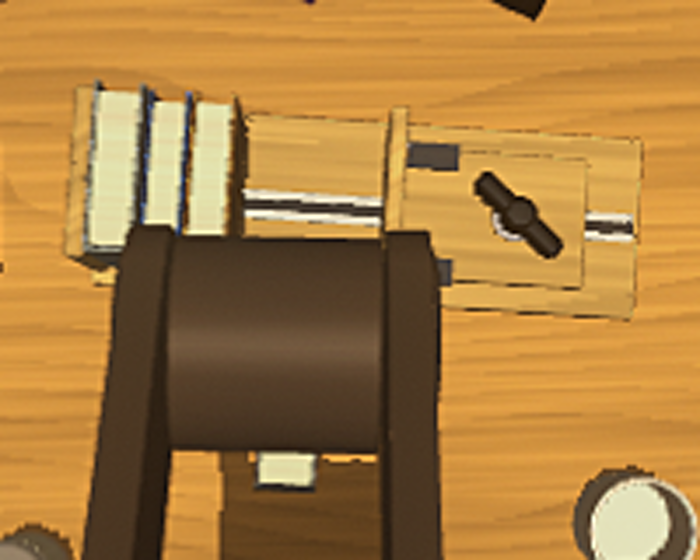

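```bash
python3 - <<'E'
from h import *
for x,y in[(257,489),(314,490)]: print(at_z("top",(220+(x+.5)/3.5-.5,120+(y+.5)/3.5-.5),.214).round(4))
E
python3 -m handwheel '[0.03,-0.0028,0,0,-1, 0.06,-0.0056,0,0,-1, 0.09,-0.0084,0,0,-1, 0.12,-0.0112,0,0,-1, 0.14,-0.013,0,0,-1, 0.151,-0.014,0,0,-1, 0.151,-0.014,0,0,-1, 0.151,-0.014,-0.015,0,-1, 0.151,-0.014,-0.025,0,-1, 0.151,-0.014,-0.025,0,-1]'
```

```text
[0.4415 0.0325 0.214 ]
[ 0.4398 -0.0049  0.214 ]
time_s: 12.92
position: [0.6769, -0.0083, 0.1489]
orientation: [-0.035, 0.033, 0.706, -0.706]
ft_force: [-0.5, 0.5, -4.7]
gripper_width: 0.0389
```

```bash
python3 -m handwheel '[0,0,-0.003,0,-1, 0,0,-0.005,0,-1, 0,0,-0.006,0,-1, 0,0,-0.006,0,-1]'
python3 - <<'E'
from h import *
print(read_state()["torque"].round(2))
im=get_image("scene")
cv2.imwrite("pics/in1.png",cv2.resize(im[90:300,220:440,::-1],None,fx=2.8,fy=2.8,interpolation=cv2.INTER_CUBIC))
E
```

```text
time_s: 13.42
position: [0.6782, -0.0084, 0.1443]
orientation: [-0.034, 0.034, 0.706, -0.706]
ft_force: [0.1, 1.4, -6.1]
gripper_width: 0.039
[-0.05 -0.13 -0.02]
```

View pics/in1.png

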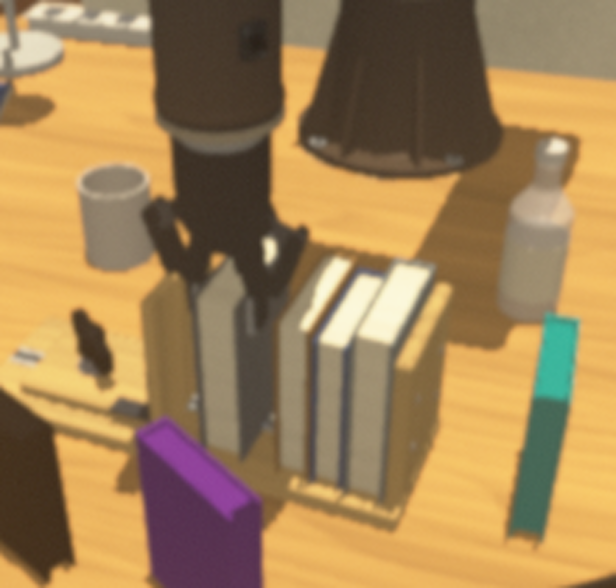

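The book is in the gap between panel and row and hasn't touched down yet. I lower further.

```bash
python3 -m handwheel '[0,0,-0.001,0,-1, 0,0,-0.002,0,-1, 0,0,-0.002,0,-1]'
python3 -m handwheel '[0,0,-0.001,0,-1, 0,0,-0.002,0,-1, 0,0,-0.002,0,-1]'
```

```text
time_s: 13.85
position: [0.6787, -0.0083, 0.1441]
orientation: [-0.033, 0.034, 0.706, -0.706]
ft_force: [-5.8, 0.5, 16.3]
gripper_width: 0.0393
time_s: 14.22
position: [0.6791, -0.0083, 0.144]
orientation: [-0.032, 0.035, 0.706, -0.706]
ft_force: [-11.6, 2.0, 39.2]
gripper_width: 0.0391
```

```bash
python3 -m handwheel '[0,0,0.002,0,-1, 0,0,0.0035,0,-1, 0,0,0.0035,0,0.2, 0,0,0.0035,0,0.2, 0,0,0.0035,0,0.2, 0,0,0.0035,0,0.2]'
python3 -m handwheel '[0,0,0.03,0,0.2, 0,0,0.07,0,0.2, 0,0,0.11,0,0.2, -0.06,-0.05,0.13,9,0.6, -0.12,-0.1,0.13,9,1, -0.15,-0.1,0.13,9,1, -0.15,-0.1,0.13,9,1]'
python3 - <<'E'
from h import *
im=get_image("top")
cv2.imwrite("pics/r1.png",cv2.resize(im[120:280,220:420,::-1],None,fx=3.5,fy=3.5,interpolation=cv2.INTER_CUBIC))
print(place_of("knob_grip","top")[:1],place_of("bookend_face","top")[:1])
E
```

```text
time_s: 14.98
position: [0.6782, -0.0084, 0.1437]
orientation: [0.034, -0.034, -0.706, 0.706]
ft_force: [0.0, -0.1, -0.3]
gripper_width: 0.051
time_s: 15.85
position: [0.5247, -0.1095, 0.2742]
orientation: [0.021, -0.021, 0.707, -0.707]
ft_force: [0.7, 1.3, -0.2]
gripper_width: 0.0855
[{'point': [367.4, 179.4], 'confidence': 0.66}] [{'point': [329.6, 173.2], 'confidence': 0.75}]
```

View pics/r1.png

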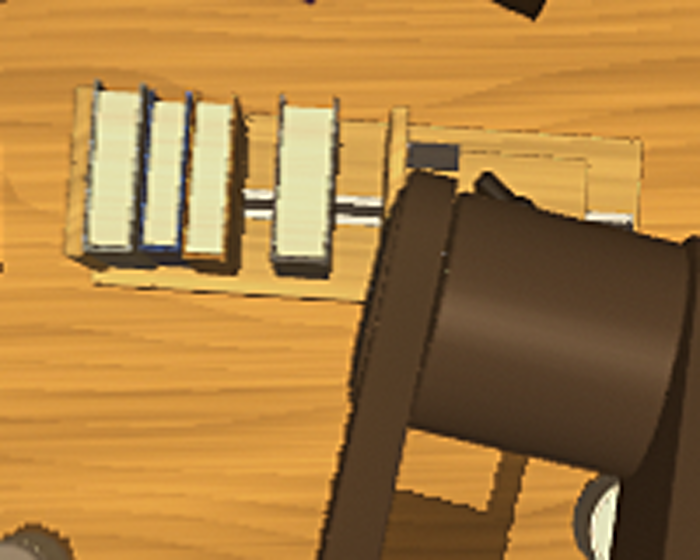

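The book stands on the base with its spine edge level with the row (crop 300,265), and nothing has shifted. Now I re-grip the knob at (0.631,-0.164), jaw yaw −45.5.

```bash
python3 -m handwheel '[0.03,-0.015,0,10,1, 0.06,-0.03,0,20,1, 0.09,-0.045,-0.03,30,1, 0.106,-0.0542,-0.07,41,1, 0.106,-0.0542,-0.12,41,1, 0.106,-0.0542,-0.12,41,1, 0.106,-0.0542,-0.12,41,1]'
python3 - <<'E'
from h import *
from scipy.spatial.transform import Rotation as R
q=read_state()["orientation"];M=R.from_quat(q[[1,2,3,0]]).as_matrix()
print("jaw yaw",np.degrees(np.arctan2(M[1,2],M[0,2])))
E
```

```text
time_s: 16.88
position: [0.6353, -0.1623, 0.1551]
orientation: [-0.268, 0.268, -0.654, 0.655]
ft_force: [0.6, -1.0, 0.6]
gripper_width: 0.0855
jaw yaw -45.44196167224624
```

```bash
python3 -m handwheel '[-0.0045,-0.0014,-0.05,0,1, -0.0045,-0.0014,-0.1,0,1, -0.0045,-0.0014,-0.112,0,1, -0.0045,-0.0014,-0.112,0,1, -0.0045,-0.0014,-0.112,0,-1, -0.0045,-0.0014,-0.112,0,-1, -0.0045,-0.0014,-0.112,0,-1, -0.0045,-0.0014,-0.112,0,-1, -0.0045,-0.0014,-0.112,0,-1, -0.0045,-0.0014,-0.112,0,-1]' 90
```

```text
time_s: 18.12
position: [0.6302, -0.1641, 0.0425]
orientation: [-0.268, 0.268, -0.654, 0.655]
ft_force: [-0.3, 0.4, 7.9]
gripper_width: 0.0151
```

```bash
python3 -m handwheel '[0.0009,0.01,0,0,-1, 0.0018,0.02,0,0,-1, 0.0026,0.028,0,0,-1, 0.0032,0.034,0,0,-1, 0.0036,0.039,0,0,-1, 0.004,0.044,0,0,-1, 0.0045,0.049,0,0,-1, 0.005,0.054,0,0,-1, 0.0054,0.058,0,0,-1, 0.0057,0.062,0,0,-1, 0.0061,0.066,0,0,-1, 0.0061,0.066,0,0,-1]'
python3 -m handwheel '[0.0002,0.002,0,0,-1, 0.0004,0.004,0,0,-1, 0.0004,0.004,0,0,-1]'
```

```text
time_s: 19.62
position: [0.6362, -0.0981, 0.0425]
orientation: [-0.268, 0.268, -0.654, 0.655]
ft_force: [-0.9, -0.8, 8.5]
gripper_width: 0.0148
time_s: 20.0
position: [0.6365, -0.0946, 0.0425]
orientation: [-0.268, 0.268, -0.654, 0.655]
ft_force: [-1.2, -4.5, 7.8]
gripper_width: 0.0143
```

```bash
python3 -m handwheel '[0.0002,0.002,0,0,-1, 0.0004,0.004,0,0,-1, 0.0004,0.004,0,0,-1]'
python3 -m handwheel '[0.0002,0.002,0,0,-1, 0.0003,0.003,0,0,-1, 0.0003,0.003,0,0,-1]'
```

```text
time_s: 20.38
position: [0.6368, -0.0915, 0.0425]
orientation: [-0.268, 0.268, -0.654, 0.655]
ft_force: [-4.0, -13.7, 7.7]
gripper_width: 0.0148
time_s: 20.75
position: [0.6368, -0.0913, 0.0425]
orientation: [-0.268, 0.268, -0.653, 0.656]
ft_force: [-6.7, -40.4, 7.0]
gripper_width: 0.0145
```

Hard stop at 40 N. I ease back a little and check that the row is closed.

```bash
python3 -m handwheel '[-0.0002,-0.002,0,0,-1, -0.0002,-0.002,0,0,-1]'
python3 - <<'E'
from h import *
a=get_image("scene");b=get_image("top")
A=cv2.resize(a[170:290,270:410,::-1],None,fx=4,fy=4,interpolation=cv2.INTER_CUBIC)[:,:400]
B=cv2.resize(b[135:255,235:335,::-1],None,fx=4,fy=4,interpolation=cv2.INTER_CUBIC)
cv2.imwrite("pics/sn.png",np.hstack([A,B]))
E
```

```text
time_s: 21.0
position: [0.6368, -0.0914, 0.0425]
orientation: [-0.268, 0.268, -0.654, 0.655]
ft_force: [-4.5, -22.0, 8.0]
gripper_width: 0.0147
```

View pics/sn.png

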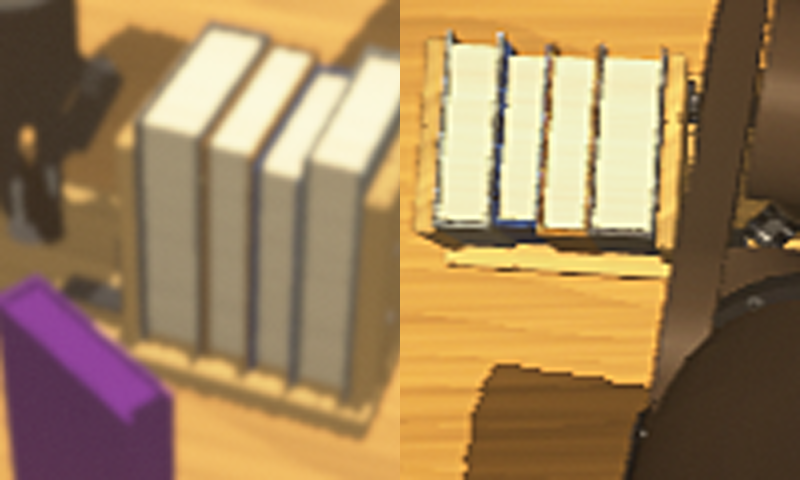

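The four books are closed up with no gaps, upright, against end panel and bookend. Now I tighten clockwise while keeping a light press.

```bash
python3 -m handwheel '[0,-0.0005,0,-10,-1, 0,-0.0005,0,-20,-1, 0,-0.0005,0,-30,-1, 0,-0.0005,0,-40,-1, 0,-0.0005,0,-50,-1, 0,-0.0005,0,-60,-1, 0,-0.0005,0,-72,-1, 0,-0.0005,0,-76,-1, 0,-0.0005,0,-76,-1]' 
python3 - <<'E'
from h import *
print(read_state()["torque"].round(2),read_state()["joint_positions"].round(2))
E
python3 -m handwheel '[0,0,0,-5,-1, 0,0,0,-9,-1, 0,0,0,-9,-1]' 
python3 - <<'E'
from h import *
print(read_state()["torque"].round(2))
E
```

```text
time_s: 22.22
position: [0.6365, -0.0891, 0.0425]
orientation: [-0.192, 0.192, 0.681, -0.68]
ft_force: [-3.9, 4.6, 12.1]
gripper_width: 0.0148
[ 0.68  0.58 -0.16] [-0.19  0.69  1.75  0.    0.7   1.93]
time_s: 22.6
position: [0.6367, -0.0889, 0.0425]
orientation: [-0.245, 0.245, 0.664, -0.663]
ft_force: [-2.6, 6.7, 11.6]
gripper_width: 0.0151
[ 1.02  0.43 -0.17]
```

```bash
python3 -m handwheel '[0,0,0,-5,-1, 0,0,0,-10,-1, 0,0,0,-10,-1]' 
python3 - <<'E'
from h import *
print(read_state()["torque"].round(2))
E
python3 -m handwheel '[0,0.002,0,0,-1, 0,0.002,0,0,-1]'
python3 -m handwheel '[0,-0.004,0,0,-1, 0,-0.004,0,0,-1]'
```

```text
time_s: 22.98
position: [0.6369, -0.0886, 0.0425]
orientation: [-0.302, 0.302, 0.64, -0.639]
ft_force: [-1.2, 9.0, 11.0]
gripper_width: 0.0147
[ 1.35  0.15 -0.15]
time_s: 23.22
position: [0.637, -0.0884, 0.0425]
orientation: [0.301, -0.302, -0.639, 0.64]
ft_force: [-2.9, -8.2, 9.0]
gripper_width: 0.0148
time_s: 23.48
position: [0.6367, -0.0912, 0.0426]
orientation: [-0.301, 0.302, 0.64, -0.64]
ft_force: [-4.1, 0.2, 11.5]
gripper_width: 0.0146
```

```bash
python3 -m handwheel '[0,-0.0015,0,0,-1, 0,-0.0015,0,0,-1]'
python3 - <<'E'
from h import *
print(place_of("bookend_face","scene")[:1],get_image("top").shape)
b=get_image("top")
print(read_state()["torque"].round(2))
B=cv2.resize(b[135:255,235:385,::-1],None,fx=5,fy=5,interpolation=cv2.INTER_CUBIC)
cv2.imwrite("pics/sn2.png",B)
o=cv2.imread("pics/sn.png")
E
```

```text
time_s: 23.72
position: [0.6366, -0.0921, 0.0425]
orientation: [-0.302, 0.301, 0.64, -0.639]
ft_force: [-3.9, 9.2, 13.3]
gripper_width: 0.0145
[] (400, 640, 3)
[ 1.34  0.42 -0.1 ]
```

View pics/sn2.png

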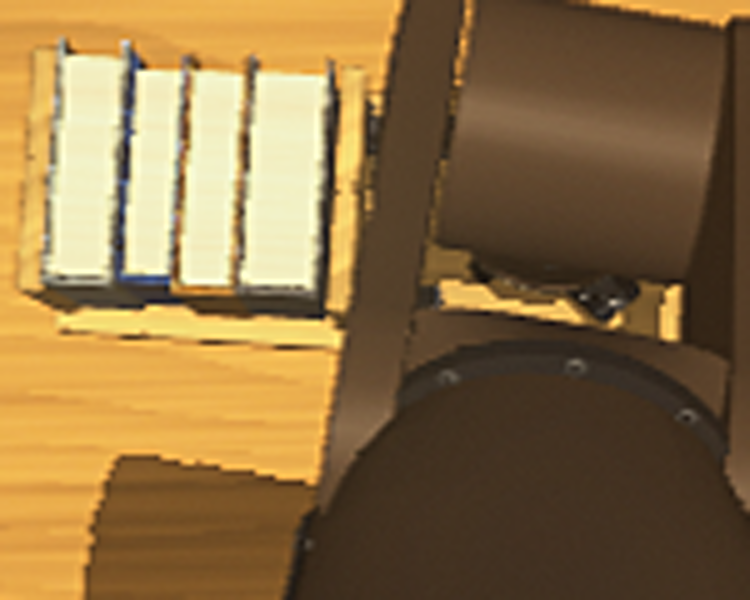

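```bash
python3 - <<'E'
from h import *
a=cv2.imread("pics/sn.png")[:,400:];b=cv2.imread("pics/sn2.png")
a=cv2.resize(a,(100,120),interpolation=cv2.INTER_AREA);b=cv2.resize(b,(150,120),interpolation=cv2.INTER_AREA)[:,:100]
for r in(18,25,32):
    print(r,a[r-2:r+3,55:82].mean((0,2)).astype(int).tolist());print(r,b[r-2:r+3,55:82].mean((0,2)).astype(int).tolist())
E
```

```text
18 [224, 224, 224, 224, 225, 225, 225, 227, 230, 216, 156, 97, 154, 179, 181, 172, 111, 122, 151, 167, 119, 60, 57, 64, 65, 64, 64]
18 [225, 224, 225, 225, 224, 225, 225, 227, 230, 217, 161, 76, 83, 152, 177, 179, 181, 147, 116, 151, 169, 119, 60, 58, 65, 65, 65]
25 [226, 226, 226, 226, 226, 226, 225, 230, 234, 163, 73, 151, 189, 190, 193, 162, 88, 67, 91, 71, 50, 60, 65, 65, 64, 64, 64]
25 [226, 226, 226, 226, 226, 226, 226, 230, 234, 168, 78, 50, 81, 170, 191, 192, 186, 119, 51, 63, 60, 51, 61, 65, 65, 64, 64]
32 [225, 225, 225, 225, 225, 224, 226, 230, 219, 155, 80, 154, 193, 196, 179, 108, 65, 128, 108, 60, 59, 64, 65, 65, 64, 63, 63]
32 [225, 225, 225, 225, 225, 225, 226, 230, 220, 162, 70, 41, 159, 197, 195, 194, 168, 102, 74, 68, 57, 61, 65, 65, 64, 65, 64]
```

The panel moved back about 1.3 px (≈3.5 mm): my pull test exceeded the clamp's hold. To mend it I loosen again, push snug, relock firmly, and do no hard pull this time.

```bash
python3 -m handwheel '[0,0,0,10,-1, 0,0,0,20,-1, 0,0,0,30,-1, 0,0,0,40,-1, 0,0,0,50,-1, 0,0,0,60,-1, 0,0,0,70,-1, 0,0,0,80,-1, 0,0,0,90,-1, 0,0,0,95,-1, 0,0,0,95,-1]' 100
python3 -m handwheel '[0.0001,0.0015,0,0,-1, 0.0003,0.003,0,0,-1, 0.0003,0.003,0,0,-1]'
python3 -m handwheel '[0.0001,0.001,0,0,-1, 0.0001,0.001,0,0,-1]'
```

```text
time_s: 25.25
position: [0.6367, -0.0932, 0.0425]
orientation: [-0.269, 0.268, -0.654, 0.654]
ft_force: [-4.3, -1.3, 9.6]
gripper_width: 0.0145
time_s: 25.62
position: [0.6368, -0.0915, 0.0425]
orientation: [-0.268, 0.268, -0.654, 0.655]
ft_force: [-6.0, -15.2, 10.2]
gripper_width: 0.0146
time_s: 25.88
position: [0.6368, -0.0914, 0.0425]
orientation: [-0.268, 0.268, -0.653, 0.655]
ft_force: [-7.9, -23.1, 10.0]
gripper_width: 0.0146
```

```bash
python3 -m handwheel '[0,0,0,-10,-1, 0,0,0,-20,-1, 0,0,0,-20,-1]'
python3 -m handwheel '[0,0,0,-10,-1, 0,0,0,-20,-1, 0,0,0,-20,-1]'
```

```text
time_s: 26.25
position: [0.6364, -0.0908, 0.0424]
orientation: [-0.149, 0.15, -0.691, 0.692]
ft_force: [-9.6, -18.2, 12.1]
gripper_width: 0.015
time_s: 26.62
position: [0.6362, -0.0901, 0.0424]
orientation: [-0.027, 0.027, -0.706, 0.707]
ft_force: [-8.3, -11.4, 13.4]
gripper_width: 0.0144
```

```bash
python3 -m handwheel '[0,0.001,0,-5,-1, 0,0.001,0,-12,-1, 0,0.001,0,-12,-1]'
python3 -m handwheel '[0,0.001,0,-8,-1, 0,0.001,0,-15,-1, 0,0.001,0,-15,-1]'
python3 - <<'E'
from h import *
print(read_state()["torque"].round(2))
E
```

```text
time_s: 27.0
position: [0.6362, -0.0896, 0.0425]
orientation: [0.047, -0.046, -0.705, 0.706]
ft_force: [-9.8, -15.4, 13.7]
gripper_width: 0.0143
time_s: 27.38
position: [0.6364, -0.089, 0.0425]
orientation: [0.139, -0.138, -0.693, 0.694]
ft_force: [-9.3, -19.7, 12.5]
gripper_width: 0.0145
[-3.1   1.39 -0.24]
```

```bash
python3 -m handwheel '[0,0.0005,0,-8,-1, 0,0.0007,0,-15,-1, 0,0.0007,0,-15,-1]'
python3 -m handwheel '[0,0,0,-8,-1, 0,0,0,-15,-1, 0,0,0,-15,-1]'
python3 - <<'E'
from h import *
print(read_state()["torque"].round(2))
a=get_image("top");b=cv2.imread("pics/sn.png")[:,400:];b=cv2.resize(b,(100,120),interpolation=cv2.INTER_AREA)
a=a[135:255,235:335,::-1]
for r in(18,25,32): print(b[r-2:r+3,62:76].mean((0,2)).astype(int).tolist(),a[r-2:r+3,62:76].mean((0,2)).astype(int).tolist())
E
```

```text
time_s: 27.75
position: [0.6367, -0.0886, 0.0425]
orientation: [0.228, -0.228, -0.669, 0.67]
ft_force: [-7.7, -22.1, 11.7]
gripper_width: 0.0146
time_s: 28.12
position: [0.6371, -0.0882, 0.0426]
orientation: [0.313, -0.314, -0.633, 0.634]
ft_force: [-5.6, -18.2, 10.8]
gripper_width: 0.0149
[-2.78  0.86 -0.14]
[227, 230, 216, 156, 97, 154, 179, 181, 172, 111, 122, 151, 167, 119] [225, 230, 218, 159, 87, 157, 179, 179, 177, 107, 128, 132, 75, 54]
[230, 234, 163, 73, 151, 189, 190, 193, 162, 88, 67, 91, 71, 50] [227, 238, 169, 61, 156, 189, 188, 193, 166, 88, 58, 51, 59, 65]
[230, 219, 155, 80, 154, 193, 196, 179, 108, 65, 128, 108, 60, 59] [229, 222, 159, 65, 159, 193, 195, 182, 114, 60, 49, 61, 66, 65]
```

Snug position is held (edge profile same as when pressed), and the knob is at least 1.69 rad. I relax, release and retreat.

```bash
python3 -m handwheel '[0,-0.001,0,0,-1, 0,-0.0018,0,0,-1, 0,-0.0018,0,0,0.3, 0,-0.0018,0,0,0.3, 0,-0.0018,0,0,0.3, 0,-0.0018,0.06,0,0.6, 0,-0.0018,0.12,0,1, 0,-0.03,0.18,0,1, -0.06,-0.09,0.2,0,1, -0.12,-0.15,0.2,0,1, -0.16,-0.2,0.2,0,1, -0.2,-0.25,0.2,0,1, -0.2,-0.25,0.2,0,1]'
python3 - <<'E'
from h import *
a=get_image("top");s=get_image("scene")
b=cv2.imread("pics/sn.png")[:,400:];b=cv2.resize(b,(100,120),interpolation=cv2.INTER_AREA)
c=a[135:255,235:335,::-1]
for r in(18,25,32): print(b[r-2:r+3,62:73].mean((0,2)).astype(int).tolist(),c[r-2:r+3,62:73].mean((0,2)).astype(int).tolist())
A=cv2.resize(a[130:300,190:430,::-1],None,fx=2.3,fy=2.3,interpolation=cv2.INTER_CUBIC)
S=cv2.resize(s[130:300,230:500,::-1],(A.shape[1],300))[:]
cv2.imwrite("pics/end.png",np.vstack([A[:300],S][:2])[:600]);print(A.shape)
E
```

```text
time_s: 29.8
position: [0.4354, -0.3377, 0.242]
orientation: [0.313, -0.313, -0.634, 0.634]
ft_force: [0.9, -0.2, 0.9]
gripper_width: 0.0856
[227, 230, 216, 156, 97, 154, 179, 181, 172, 111, 122] [209, 214, 197, 141, 76, 140, 163, 163, 160, 94, 110]
[230, 234, 163, 73, 151, 189, 190, 193, 162, 88, 67] [212, 222, 149, 56, 137, 173, 173, 177, 149, 78, 59]
[230, 219, 155, 80, 154, 193, 196, 179, 108, 65, 128] [214, 202, 140, 60, 142, 177, 179, 166, 99, 52, 112]
(391, 552, 3)
```

View pics/end.png

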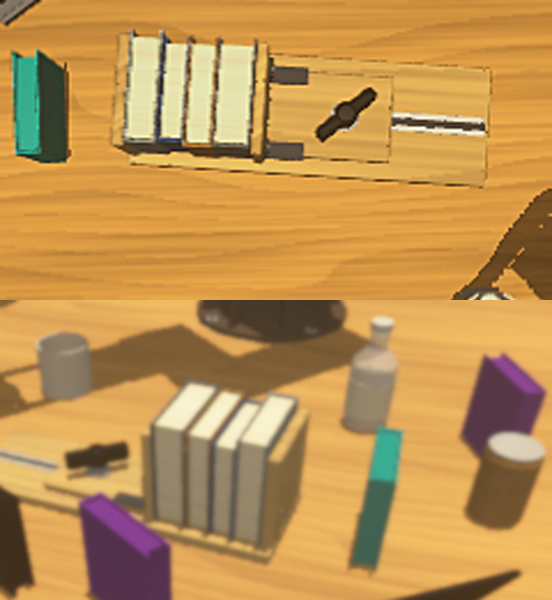

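The final picture shows all four books upright with no gap to the bookend. The wing is at about −51°, 23° clockwise past where it started locked, and the bottle, mug and tin stand. I hand in.

```bash
python3 - <<'E'
from h import *
for q in("bottle","mug","tin"):
    print(q,[np.round(r[0]["point"]) if (r:=place_of(q,n)) else None for n in("scene","top")])
print(hand_in())
E
```

```text
bottle [array([406., 199.]), array([228., 280.])]
mug [array([265., 181.]), array([397., 266.])]
tin [array([470., 249.]), array([163., 219.])]
the job is handed in; nothing more can be done
None
```

The grey hardback is back in the rack as the fourth book, spine out to the open front and level with the other three. The bookend is snug against the row and locked. I handed in at about 30 s of the 69 s allowed, and no verdict came back.

**How it went:** I freed the knob, slid the bookend back about 100 mm and set the book in from the front. Then I pushed the row closed to a firm stop and tightened the knob.

**One mend:** After the first lock I pulled on the knob to test it, and the bookend came back about 3.5 mm. I loosened it, pushed it snug again and relocked it with pressure kept on. I did not pull-test the second lock, so its holding force is unmeasured.

**Last checks:**
- **Row:** All four books stand upright with no visible gap. The book and bookend edges in the top picture are where they were when pressed snug.
- **Knob:** It was turned about 97° clockwise from free, ending about 23° past where it stood at the start, which I took to be locked. I estimate at least 1.69 rad; the angle itself was not measured.
- **Bottle, mug and tin:** All are standing, within 1 px of their first positions in the scene camera and 2 to 5 px in the top camera. I put that down to detector noise.
- **Disagreement:** My position estimate put the bookend at about 0.037 at the stop, against the 0.032 given. I put this down to error in locating the rack, since the stop was hard and repeated at the same place.

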